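# Change the bench air supply over to the spare line

### The arm

A 6-joint arm with a two-finger parallel gripper is mounted at the origin on the work surface; the furniture and walls round the work are solid. World frame = base frame: x ahead of the robot, y to its left, z up, the work surface at z = 0. Lengths are in m, angles in degrees, forces in N, time in s.
With the tool pointing down it reaches from about 0.375 to 0.9 m from the base axis. Payload 3.1 kg.
Tool frame: the origin (TCP) lies at the very end of the fingers, on their centre line; the grasp point (between the pads) lies 19 mm behind it; z points along the fingers, y is the line along which they close (so a half turn about z gives the same grasp; the last joint's range is limited). The gripper opens to 87 mm and grips with 3 to 60 N. Pads are 19 mm wide; open, the fingers measure 117 mm over their backs; the gripper's body (75 mm by 190 mm) begins 51 mm behind the grasp point.
Start: joints at [-82.993, 30.224, 82.088, -0, 67.689, -10.227], TCP at [0.185, -0.597, 0.223] pointing down, gripper open.
Joint ranges: [-176.69, 176.69], [-43.24, 126.21], [12.49, 139.97], [-82, 262], [0, 151.66], [-163.58, 163.58]. Speed limits (degrees/s): [159.86, 159.86, 180, 180, 180, 180].

### API

Orientations are given as a 3x3 rotation matrix whose columns are the frame's x, y, z axes.
In Python, from rig import * gives the robot as it stands.
- The arm moves only by the tool jog_arm, never from a script. Its arguments are lists of equal length, an entry for each row: "delta_pos": the shift along the world's x, y, z in cm, a list of three; "turn": the turn about the world's z in degrees; "grip": the closure, from 0 (fully open) to 1 (shut). In form: {"delta_pos": [[x, y, z], ...], "turn": [turn, ...], "grip": [grip, ...]}. A call has 1 to 12 rows; each row is the pose to reach, as a shift and turn from the pose commanded when the call began; what a row does not reach only later rows make up. A row lasts 1/8 s, in which the tool goes at most 62.5 mm and 10.7 degrees, less where a joint would pass 70% of its speed; a pose out of reach is approached as far as the arm can. A call with a gripper value outside its range is refused whole. The fingers move at their own pace and stop on an object; the grip force is fixed at half the most. Time passes only in rows, so rows that repeat a pose let the fingers close. It gives the time, the measured TCP pose, the force, the opening and the grip force at its end, in the units of the state.
- read_state(): the state, without advancing time (a new reading comes with each control period).
- capture(name): name is "side" or "top"; returns a dict with "color" (420x560x3 uint8, blue, green, red), "fovy" (degrees; the focal length in pixels is half the picture's height over the tangent of half this angle, whatever the lens; pixels are square), "cx", "cy" (the principal point, pixels), "camera_from_world" (4x4, takes a point from world to camera coordinates). Camera axes: x right, y up, looking along -z (the intrinsics and any distortion apply to the point x, -y, -z); pixel columns grow to the right and rows downward; lengths in m; the calibration is good to about 2 mm. A picture is of the moment at which its call begins. There is no depth.
- hand_in(): hands the job in; it is judged then, once.
The state is a dict: "time_s": time; "joint_positions": joint angles; "qvel": joint speeds; "tau": joint torques, N m; "position": TCP position; "tcp_rot": TCP orientation; "force": force on the tool from outside, world axes, zero at the start; "moment": the same for the moment, N m; "opening": opening from 0.0 (shut) to 1.0 (fully open); "grasp_force": force on a finger pad.
Only numpy, scipy, OpenCV 4.12 (cv2) and the standard library are available. Lean on these libraries where they do the work, as an engineer would, in place of code of your own. Each camera call takes 0.05 s, during which the arm holds its last target. There are 200 camera calls.

### The job

Change the bench air over to the spare line: swing the guard hoop of the valve bank fully back, push the crossbar-handled lever fully to the front to shut its line and only then push the paddle-handled lever fully to the back to open the spare one. Finish by swinging the guard hoop back up until it stands fully closed over the levers. Do not disturb the ball-knobbed levers or the things lying around, and do not throw either valve while the guard is closed.

Things in the scene. Friction and masses are not known exactly. Their poses are not given: they have to be found in the camera images.
- manifold: Air valve bank fixed to the bench: base plate 110 x 272 x 12 mm with six aluminium valve slices in a row, 36 mm pitch, in an order that differs each time, between end blocks 62 mm high. Slice tops: 45 mm above the bench. Origin: centre of the plate's underside. y: along the row. -x: the front, facing the robot within 0.3 rad. Brass fittings at the back, up to 70 mm from the centre, below 60 mm height.
- guard (a joint): Steel guard hoop over the whole row: arms at both ends and a round cross bar 276 mm long, 130 mm from the hinge line. 0 rad = closed: upright, bar straight above the levers, 175 mm above the bench. Grows as it swings to the back (+x); 1.3 rad = fully open, bar 125 mm behind the hinge and 80 mm above the bench. Hard stops at both. Starts at 0 to 0.3; stays where left; 2 N at the bar moves it.
- guard_grip (a point): Middle of the guard's cross bar, on its axis. The bar is 12 mm thick, here in a black rubber sleeve 16 mm in diameter and 80 mm long, and runs along the manifold's y.
- guard_hinge (a point): Middle of the guard's hinge line, 45 mm straight above the manifold's origin, axes as the manifold's. All six levers pivot about this same line along y; each is 75 mm long from pivot to handle centre, on a stem 8 mm thick.
- lever_bar (a joint): The one lever with a crossbar handle: black round bar 14 mm in diameter, 36 mm long, across the lever's end along its swing (front to back). 0 = shut, leaning to the front (manifold -x) 0.45 rad from upright; 0.9 = open, leaning 0.45 rad to the back. Hard stops at both; stays where left, no spring; about 2 N at the handle moves it. Starts open.
- bar_tip (a point): Centre of the crossbar handle; at either stop 113 mm above the bench and 33 mm in front of or behind the pivot line.
- lever_paddle (a joint): The one lever with a flat paddle handle: black plate 26 mm wide along the row, 30 mm tall, 7 mm thick along its swing. 0 = shut, leaning to the front (manifold -x) 0.45 rad from upright; 0.9 = open, leaning 0.45 rad to the back. Hard stops at both; stays where left, no spring; about 2 N at the handle moves it. Starts shut.
- paddle_tip (a point): Centre of the paddle; at either stop 113 mm above the bench and 33 mm in front of or behind the pivot line.
- lever_ball1 (a joint): A neighbour: lever with a plain black ball knob 20 mm in diameter. Values, stops and stiffness as the crossbar lever. Starts shut (0) and must stay so.
- ball1_tip (a point): Centre of the ball knob of lever_ball1; same height and offset as the crossbar's centre.
- lever_ball2 (a joint): A neighbour: lever with a plain black ball knob 20 mm in diameter. Values, stops and stiffness as the crossbar lever. Starts shut (0) and must stay so.
- ball2_tip (a point): Centre of the ball knob of lever_ball2; same height and offset as the crossbar's centre.
- lever_ball3 (a joint): A neighbour: lever with a plain black ball knob 20 mm in diameter. Values, stops and stiffness as the crossbar lever. Starts open (0.9) and must stay so.
- ball3_tip (a point): Centre of the ball knob of lever_ball3; same height and offset as the crossbar's centre.
- lever_ball4 (a joint): A neighbour: lever with a plain black ball knob 20 mm in diameter. Values, stops and stiffness as the crossbar lever. Starts open (0.9) and must stay so.
- ball4_tip (a point): Centre of the ball knob of lever_ball4; same height and offset as the crossbar's centre.
- oil_can: Bystander: loose oil can with a long spout, body 70 mm in diameter, 167 mm tall, standing near the robot on its right. Origin at the centre of its footprint, on the bench.
- blank_near: Bystander: loose beaten sheet-metal blank 74 x 117 x 19 mm, lying in front of the bank. Origin under its centre.
- pliers_a: Bystander: loose pliers with red grips, 58 x 194 x 14 mm, lying in front of the bank to the left. Origin under their centre.

How it is judged:
By the outcome, as a careful person would: the job done as asked, in the order asked, and still so for the second after the job is handed in, with the robot touching nothing.
It also fails if it takes over 64 s, if anything falls off the work surface, if the arm or the gripper's body presses on something with over 40 N, if the wrist force passes 120 N, or if a joint passes its speed limit or range.

## Working session

There is one attempt and no reset: what is moved stays moved. The work goes in short steps, Python scripts to look and compute and a tool call to move; the robot and the scene stay as the last step left them, time stands still between calls to the robot, and variables do not carry over. Pictures are saved under pics/ and viewed, at most 10 in all, crops included, and the job is handed in when it is done.

Besides the shell and the picture viewer there is one more tool, called after "Call:" as name([rows], argument=value, ...), one row to a line, values as JSON. jog_arm: Moves the arm, as the interface text tells. Its arguments: {"type":"object","properties":{"delta_pos":{"type":"array"},"turn":{"type":"array"},"grip":{"type":"array"}},"required":["delta_pos","turn","grip"]}

```bash
mkdir -p pics; python3 - <<'E'
from rig import *
import cv2,numpy as np
for n in("side","top"):
    c=capture(n); cv2.imwrite(f"pics/{n}0.png",c["color"]); print(n,c["fovy"],c["cx"],c["cy"],[k for k in c]); print(np.round(c["camera_from_world"],3))
s=read_state(); print(s["position"],s["tcp_rot"],s["time_s"],s["opening"])
E
```

```text
side 53.10599676744249 278.7966969873672 205.5750110558673 ['color', 'fovy', 'cx', 'cy', 'camera_from_world']
[[ 0.215  0.976 -0.014 -0.016]
 [-0.777  0.18   0.603  0.322]
 [ 0.592 -0.119  0.797 -1.299]
 [ 0.     0.     0.     1.   ]]
top 51.23834355188362 271.20176373023423 207.72911652398142 ['color', 'fovy', 'cx', 'cy', 'camera_from_world']
[[-1.200e-02 -1.000e+00 -1.000e-03 -7.800e-02]
 [ 9.920e-01 -1.300e-02  1.250e-01 -5.000e-01]
 [-1.250e-01  0.000e+00  9.920e-01 -1.278e+00]
 [ 0.000e+00  0.000e+00  0.000e+00  1.000e+00]]
[ 0.18512306 -0.59626078  0.22166159] [[ 9.55081834e-01  2.96342064e-01 -2.67085226e-04]
 [ 2.96342008e-01 -9.55079900e-01  1.94900397e-03]
 [ 3.22484127e-04 -1.94060686e-03 -9.99998065e-01]] 0.1 1.0034373649820603
```

View pics/side0.png

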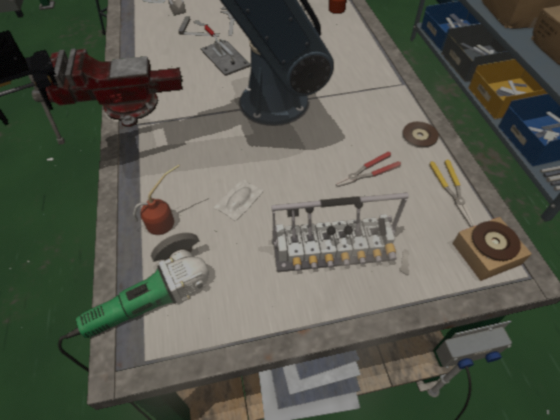

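View pics/top0.png

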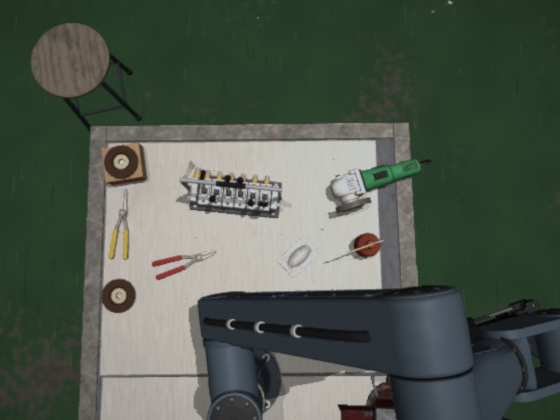

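The side view looks at the bank from behind (guard sleeve ≈ (341,203)). In the top view the bank is at ≈ (233,192). I'll enlarge both.

```bash
cat > h.py <<'E'
import numpy as np,cv2
def K(c):
    f=c["color"].shape[0]/2/np.tan(np.radians(c["fovy"]/2)); return f
def proj(c,P):
    P=np.atleast_2d(P);T=c["camera_from_world"];q=P@T[:3,:3].T+T[:3,3];f=K(c)
    return np.c_[c["cx"]+f*q[:,0]/-q[:,2],c["cy"]-f*q[:,1]/-q[:,2]]
def ray(c,u,v):
    T=c["camera_from_world"];f=K(c);d=np.array([(u-c["cx"])/f,-(v-c["cy"])/f,-1.]);R=T[:3,:3]
    return -R.T@T[:3,3],R.T@d
def onz(c,u,v,z):
    o,d=ray(c,u,v);return o+d*(z-o[2])/d[2]
def tri(c1,p1,c2,p2):
    o1,d1=ray(c1,*p1);o2,d2=ray(c2,*p2)
    A=np.c_[d1,-d2];s=np.linalg.lstsq(A,o2-o1,rcond=None)[0]
    a=o1+d1*s[0];b=o2+d2*s[1];return (a+b)/2,np.linalg.norm(a-b)
E
python3 - <<'E'
import cv2,numpy as np
a=cv2.imread("pics/side0.png")[185:280,260:420];b=cv2.imread("pics/top0.png")[155:225,175:295]
a=cv2.resize(a,None,fx=5,fy=5,interpolation=cv2.INTER_CUBIC);b=cv2.resize(b,None,fx=6,fy=6,interpolation=cv2.INTER_CUBIC)
cv2.imwrite("pics/sc.png",a);cv2.imwrite("pics/tc.png",b)
E
```

```text
(no output)
```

View pics/sc.png

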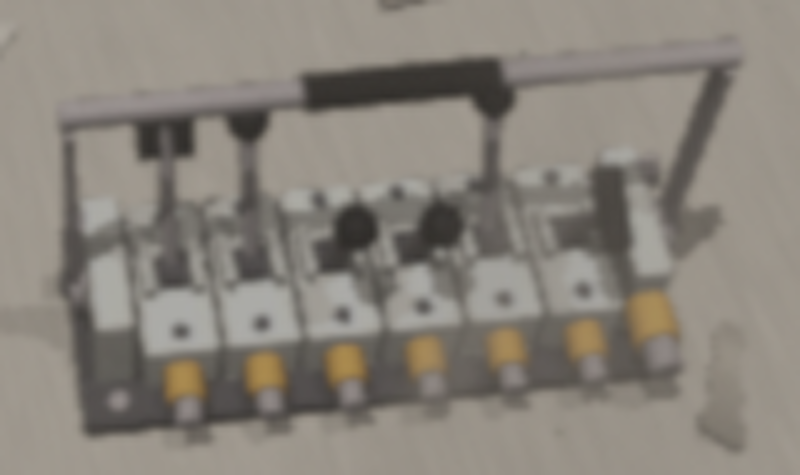

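View pics/tc.png

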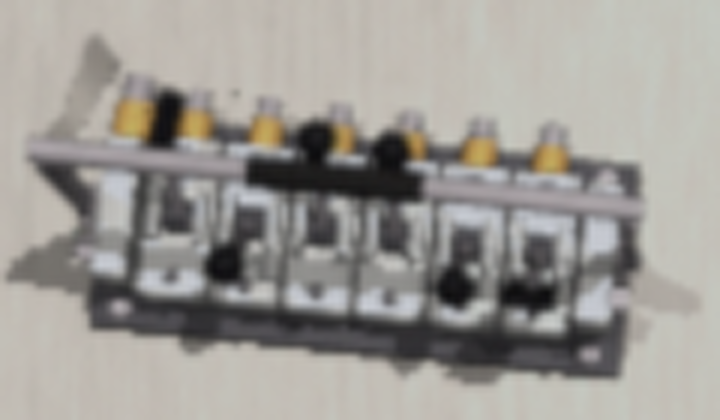

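The crops show, from +y to -y: crossbar leaning back (top (168,118)), ball front, ball back, ball back, ball front, paddle front (top (528,295)); sleeve at top (335,180) / side (402,82).

```bash
python3 - <<'E'
from rig import *
from h import *
S=capture("side");T=capture("top")
pts=dict(bar=((168,118),(610,205),.113),b2=((222,265),(493,100),.113),b3=((317,140),(440,223),.113),b4=((392,150),(356,226),.113),b5=((456,288),(248,122),.113),pad=((528,295),(166,139),.113),sleeve=((335,180),(402,82),.17),barL=((35,148),(735,52),.17),barR=((636,207),(64,113),.17))
tip=[]
for k,(t,s,z) in pts.items():
    t=(t[0]/6+175-.4,t[1]/6+155-.4);s=(s[0]/5+260-.4,s[1]/5+185-.4)
    p,e=tri(T,t,S,s);z0=onz(T,*t,z);print(k,p.round(4),round(e,4),z0.round(4),onz(S,*s,z).round(4))
    if k in("bar","b2","b3","b4","b5","pad"):tip.append((p+0*z0))
# fit: local xy -> world
loc=np.array([[.033,.09],[-.033,.054],[.033,.018],[.033,-.018],[-.033,-.054],[-.033,-.09]]);W=np.array(tip)[:,:2]
lc=loc-loc.mean(0);wc=W-W.mean(0)
th=np.arctan2((lc[:,0]*wc[:,1]-lc[:,1]*wc[:,0]).sum(),(lc*wc).sum());R=np.array([[np.cos(th),-np.sin(th)],[np.sin(th),np.cos(th)]])
o=W.mean(0)-R@loc.mean(0);print("origin",o,"yaw",np.degrees(th));print((W-(loc@R.T+o)).round(4))
for u,v in((90,325),(615,375),(637,165)): print("corner",onz(T,u/6+174.6,v/6+154.6,.012).round(3), )
print([(R@np.array(q)+o).round(4) for q in((-.055,.136),(-.055,-.136),(.055,-.136))])
E
```

```text
bar [0.5852 0.1077 0.118 ] 0.0001 [0.5862 0.1085 0.113 ] [0.5821 0.1099 0.113 ]
b2 [0.5162 0.0826 0.1092] 0.0013 [0.5158 0.0827 0.113 ] [0.5188 0.0804 0.113 ]
b3 [0.5748 0.0382 0.1128] 0.0001 [0.5748 0.0382 0.113 ] [0.5749 0.0381 0.113 ]
b4 [0.5693 0.003  0.1144] 0.0005 [0.5695 0.0029 0.113 ] [0.5685 0.0037 0.113 ]
b5 [ 0.5041 -0.026   0.11  ] 0.0013 [ 0.5036 -0.0268  0.113 ] [ 0.5063 -0.0261  0.113 ]
pad [ 0.501  -0.0607  0.1041] 0.0008 [ 0.4999 -0.0604  0.113 ] [ 0.5072 -0.0627  0.113 ]
sleeve [0.5445 0.0243 0.1745] 0.0006 [0.5452 0.0244 0.17  ] [0.5413 0.0261 0.17  ]
barL [0.5607 0.1585 0.1754] 0.0013 [0.5615 0.159  0.17  ] [0.557  0.1621 0.17  ]
barR [ 0.5302 -0.1104  0.1758] 0.0005 [ 0.5312 -0.1102  0.17  ] [ 0.5259 -0.1099  0.17  ]
origin [0.54176853 0.02412936] yaw -6.557241488968097
[[ 0.0004 -0.0021]
 [ 0.0011  0.001 ]
 [-0.0018 -0.0001]
 [-0.0032  0.0006]
 [ 0.0013 -0.0003]
 [ 0.0023  0.0009]]
corner [0.501 0.163 0.012]
corner [ 0.472 -0.102  0.012]
corner [ 0.58  -0.115  0.012]
[array([0.5027, 0.1655]), array([ 0.4716, -0.1047]), array([ 0.5809, -0.1173])]
```

Call:
jog_arm([
  [0, 0, 6],
  [0, 0, 8],
  [20, 20, 8],
  [20, 20, 8],
  [20, 20, 8],
  [20, 20, 8],
  [20, 20, 8],
  [36, 62.1, 8],
  [36, 62.1, 8],
  [36, 62.1, 8],
  [36, 62.1, 8],
  [36, 62.1, 8],
], turn=[0, 0, 66.3, 66.3, 66.3, 66.3, 66.3, 66.3, 66.3, 66.3, 66.3, 66.3], grip=[0.5, 0.7, 0.7, 0.7, 0.7, 0.7, 0.7, 0.7, 0.7, 0.7, 0.7, 0.7])

```text
time_s: 1.7
position: [0.4967, -0.1029, 0.3026]
tcp_rot: [[0.113, 0.994, 0.0], [0.994, -0.113, -0.0], [-0.0, 0.0, -1.0]]
force: [1.4, -0.8, -0.1]
opening: 0.3
grasp_force: 0.0
```

Call:
jog_arm([
  [4.8, 12.7, 0],
  [4.8, 12.7, 0],
  [4.8, 12.7, 0],
  [4.8, 12.7, 0],
  [4.8, 12.7, 0],
], turn=[0, 0, 0, 0, 0], grip=[0.7, 0.7, 0.7, 0.7, 0.7])

```text
time_s: 2.33
position: [0.5438, 0.0208, 0.3024]
tcp_rot: [[0.114, 0.993, -0.001], [0.993, -0.114, -0.001], [-0.001, -0.001, -1.0]]
force: [0.1, 0.4, -0.1]
opening: 0.294
grasp_force: 0.0
```

Call:
jog_arm([
  [0.1, 0.3, -6],
  [0.1, 0.3, -10],
  [0.1, 0.3, -11.5],
  [0.1, 0.3, -12.5],
  [0.1, 0.3, -13.5],
  [0.1, 0.3, -13.5],
], turn=[0, 0, 0, 0, 0, 0], grip=[0.7, 0.7, 0.7, 0.7, 0.7, 0.7])

```text
time_s: 3.08
position: [0.5454, 0.025, 0.1678]
tcp_rot: [[0.113, 0.994, 0.0], [0.994, -0.113, -0.0], [-0.0, 0.0, -1.0]]
force: [0.3, 0.5, 0.4]
opening: 0.303
grasp_force: 0.0
```

```bash
python3 - <<'E'
from rig import *
from h import *
S=capture("side")["color"];T=capture("top")["color"]
a=cv2.resize(S[140:285,240:440],None,fx=3,fy=3,interpolation=2);b=cv2.resize(T[150:240,170:300],None,fx=4,fy=4,interpolation=2)
o=np.zeros((435,600,3),np.uint8);o[:]=a
cv2.imwrite("pics/v1.png",o)
ex=np.array([.9936,-.113]);p=np.array([.5445,.0233])
for th in np.arange(0,1.36,.1).tolist()+[1.3]:
    q=ex*.13*np.sin(th)*100; print(round(th,1),q.round(1),round(13*np.cos(th)-13,1))
E
```

```text
0.0 [ 0. -0.] 0.0
0.1 [ 1.3 -0.1] -0.1
0.2 [ 2.6 -0.3] -0.3
0.3 [ 3.8 -0.4] -0.6
0.4 [ 5.  -0.6] -1.0
0.5 [ 6.2 -0.7] -1.6
0.6 [ 7.3 -0.8] -2.3
0.7 [ 8.3 -0.9] -3.1
0.8 [ 9.3 -1.1] -3.9
0.9 [10.1 -1.2] -4.9
1.0 [10.9 -1.2] -6.0
1.1 [11.5 -1.3] -7.1
1.2 [12.  -1.4] -8.3
1.3 [12.4 -1.4] -9.5
1.3 [12.4 -1.4] -9.5
```

View pics/v1.png

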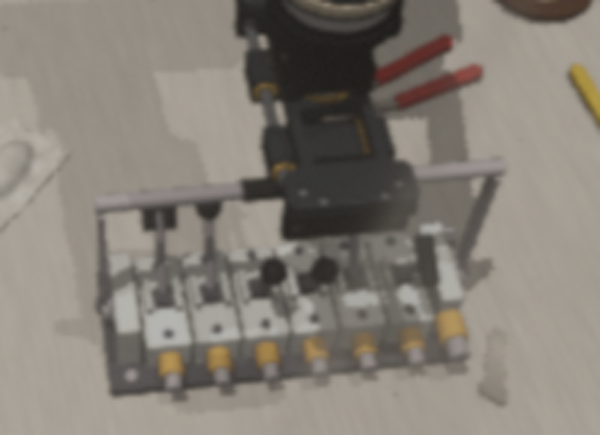

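Call:
jog_arm([
  [1.3, -0.1, -0.3],
  [2.9, -0.3, -0.5],
  [4.3, -0.4, -0.8],
  [5.5, -0.6, -1.2],
  [6.7, -0.7, -1.8],
  [7.8, -0.8, -2.5],
  [8.8, -0.9, -3.3],
  [9.8, -1.1, -4.1],
  [10.6, -1.2, -5.1],
  [11.4, -1.2, -6.2],
  [12.0, -1.3, -7.3],
  [12.5, -1.4, -8.5],
], turn=[0, 0, 0, 0, 0, 0, 0, 0, 0, 0, 0, 0], grip=[0.7, 0.7, 0.7, 0.7, 0.7, 0.7, 0.7, 0.7, 0.7, 0.7, 0.7, 0.7])

```text
time_s: 4.68
position: [0.6699, 0.0114, 0.0815]
tcp_rot: [[0.113, 0.994, -0.002], [0.994, -0.113, 0.001], [0.0, -0.002, -1.0]]
force: [-3.2, 1.0, -0.8]
opening: 0.298
grasp_force: 1.6
```

Call:
jog_arm([
  [0.4, 0, -0.9],
  [0.6, 0, -1.0],
  [0.6, 0, -1.0],
], turn=[0, 0, 0], grip=[0.7, 0.7, 0.7])

```text
time_s: 5.05
position: [0.6713, 0.0116, 0.0712]
tcp_rot: [[0.112, 0.994, -0.012], [0.994, -0.112, 0.001], [-0.001, -0.012, -1.0]]
force: [-9.8, -1.0, 2.2]
opening: 0.301
grasp_force: 4.6
```

Call:
jog_arm([
  [0.3, 0, -0.2],
  [0.6, 0, -0.2],
  [0.6, 0, -0.2],
], turn=[0, 0, 0], grip=[0.7, 0.7, 0.7])

```text
time_s: 5.42
position: [0.6715, 0.0119, 0.0697]
tcp_rot: [[0.111, 0.994, -0.025], [0.994, -0.111, 0.001], [-0.002, -0.025, -1.0]]
force: [-20.1, -0.6, 13.4]
opening: 0.303
grasp_force: 9.9
```

Call:
jog_arm([
  [-0.9, 0, 0.2],
  [-1.0, 0, 6],
  [-1.0, 0, 12],
  [-1.0, 0, 13],
  [-4.5, 9.6, 13],
  [-4.5, 9.6, 13],
  [-4.5, 9.6, 13],
  [-4.5, 9.6, 13],
], turn=[0, 0, 0, 0, 0, 0, 0, 0], grip=[0.7, 0.7, 0.7, 0.8, 1, 1, 1, 1])

```text
time_s: 6.42
position: [0.638, 0.1069, 0.2002]
tcp_rot: [[0.112, 0.994, 0.001], [0.994, -0.112, -0.001], [-0.0, 0.001, -1.0]]
force: [0.3, -0.3, -0.1]
opening: 0.006
grasp_force: 0.0
```

```bash
python3 - <<'E'
from rig import *
from h import *
S=capture("side")["color"];T=capture("top")["color"]
cv2.imwrite("pics/v2.png",np.vstack([cv2.resize(S[140:285,240:440],(600,435),interpolation=2)]))
s=read_state();print(s["position"],s["opening"],s["force"])
E
```

```text
[0.63807452 0.10610583 0.20022095] 0.007678967944009332 [ 0.15673514 -0.34256423 -0.05837189]
```

View pics/v2.png

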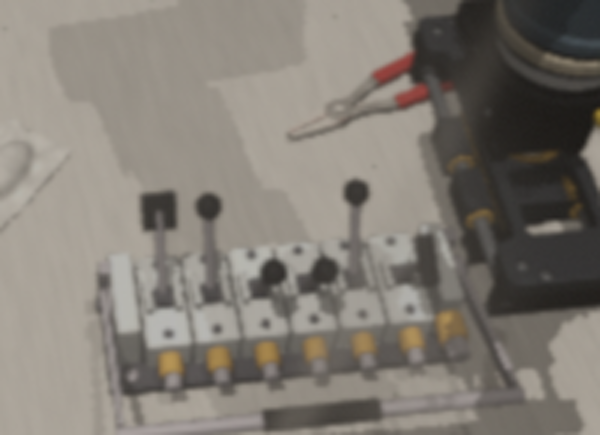

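Call:
jog_arm([
  [0, 0.1, -5],
  [0, 0.1, -9],
  [0, 0.1, -10.3],
  [0, 0.1, -10.3],
], turn=[0, 0, 0, 0], grip=[1, 1, 1, 1])

```text
time_s: 7.02
position: [0.6375, 0.1074, 0.097]
tcp_rot: [[0.114, 0.994, -0.001], [0.994, -0.114, -0.0], [-0.0, -0.001, -1.0]]
force: [0.6, 0.1, 1.4]
opening: 0.01
grasp_force: 0.0
```

Call:
jog_arm([
  [-1, 0.11, 0],
  [-2, 0.23, 0],
  [-3, 0.34, 0],
  [-4, 0.45, 0],
  [-5, 0.57, 0],
  [-6, 0.68, 0],
  [-7, 0.8, 0],
  [-7.5, 0.85, 0],
  [-7.5, 0.85, 0],
], turn=[0, 0, 0, 0, 0, 0, 0, 0, 0], grip=[1, 1, 1, 1, 1, 1, 1, 1, 1])

```text
time_s: 8.15
position: [0.5601, 0.1169, 0.0968]
tcp_rot: [[0.112, 0.994, -0.004], [0.994, -0.112, 0.0], [-0.0, -0.004, -1.0]]
force: [-0.3, -0.2, -0.7]
opening: 0.005
grasp_force: 0.0
```

Call:
jog_arm([
  [-0.4, 0.05, 0],
  [-0.8, 0.09, 0],
  [-1.2, 0.14, 0],
  [-1.2, 0.14, 0],
], turn=[0, 0, 0, 0], grip=[1, 1, 1, 1])

```text
time_s: 8.65
position: [0.5495, 0.1181, 0.0974]
tcp_rot: [[0.113, 0.994, -0.001], [0.994, -0.113, 0.0], [-0.0, -0.001, -1.0]]
force: [0.2, -0.3, -0.9]
opening: 0.001
grasp_force: 0.4
```

```bash
python3 - <<'E'
from rig import *
from h import *
S=capture("side")["color"];T=capture("top")["color"]
cv2.imwrite("pics/v3.png",np.hstack([cv2.resize(S[150:270,260:420],(480,360),interpolation=2),cv2.resize(T[150:240,180:260],(320,360),interpolation=2)]))
E
```

```text
(no output)
```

View pics/v3.png

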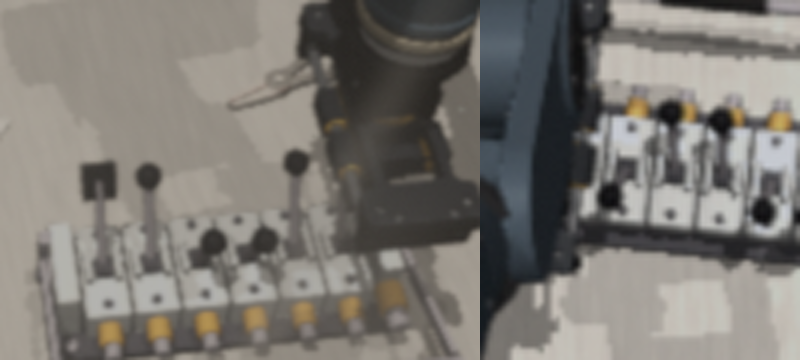

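Call:
jog_arm([
  [-0.4, 0.05, 0],
  [-0.8, 0.09, 0],
  [-0.8, 0.09, 0],
], turn=[0, 0, 0], grip=[1, 1, 1])

```text
time_s: 9.12
position: [0.5466, 0.1186, 0.0981]
tcp_rot: [[0.112, 0.994, 0.01], [0.994, -0.112, -0.0], [0.001, 0.01, -1.0]]
force: [7.8, -1.1, -6.0]
opening: 0.004
grasp_force: 4.1
```

Call:
jog_arm([
  [-0.4, 0.05, 0],
  [-0.7, 0.08, 0],
  [-0.7, 0.08, 0],
], turn=[0, 0, 0], grip=[1, 1, 1])

```text
time_s: 9.5
position: [0.5463, 0.1188, 0.0988]
tcp_rot: [[0.112, 0.993, 0.024], [0.994, -0.112, -0.001], [0.002, 0.024, -1.0]]
force: [16.3, -3.4, -13.0]
opening: 0.001
grasp_force: 8.7
```

Call:
jog_arm([
  [1.5, -0.2, 0],
  [4, -0.5, 0.5],
  [4, -0.5, 6],
  [4, -0.5, 11],
  [-2, -9, 11],
  [-8.2, -18, 11],
  [-8.2, -18, 11],
  [-8.2, -18, 11],
  [-8.2, -18, 11],
  [-8.2, -18, 11],
], turn=[0, 0, 0, 0, 0, 0, 0, 0, 0, 0], grip=[1, 1, 1, 1, 1, 1, 1, 1, 1, 1])

```text
time_s: 10.75
position: [0.4532, -0.0596, 0.2076]
tcp_rot: [[0.113, 0.994, -0.0], [0.994, -0.113, 0.001], [0.001, -0.001, -1.0]]
force: [0.4, -0.0, 0.2]
opening: 0.009
grasp_force: 0.0
```

```bash
python3 - <<'E'
from rig import *
from h import *
S=capture("side")["color"];T=capture("top")["color"]
cv2.imwrite("pics/v4.png",np.hstack([cv2.resize(S[150:270,260:420],(480,360),interpolation=2),cv2.resize(T[150:240,180:260],(320,360),interpolation=2)]))
print(read_state()["position"])
E
```

```text
[ 0.45360845 -0.05928235  0.20753274]
```

View pics/v4.png

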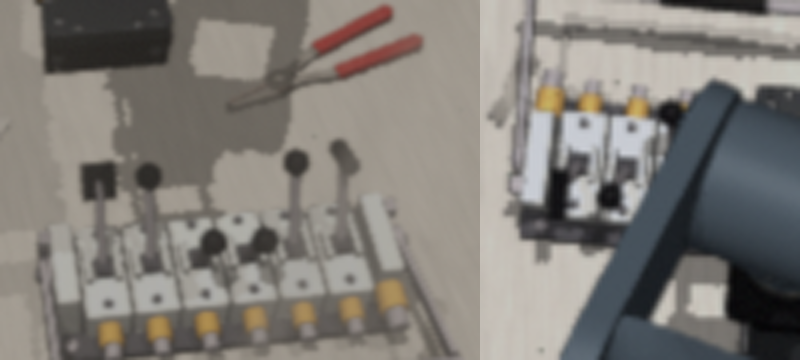

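Call:
jog_arm([
  [0, 0, -5],
  [0, 0, -9],
  [0, 0, -11],
  [0, 0, -11],
], turn=[0, 0, 0, 0], grip=[1, 1, 1, 1])

```text
time_s: 11.35
position: [0.4526, -0.0589, 0.0961]
tcp_rot: [[0.111, 0.994, -0.004], [0.994, -0.111, 0.002], [0.001, -0.004, -1.0]]
force: [-1.0, -0.5, 0.9]
opening: 0.008
grasp_force: 0.0
```

Call:
jog_arm([
  [1, -0.11, 0],
  [2, -0.23, 0],
  [3, -0.34, 0],
  [4, -0.45, 0],
  [5, -0.57, 0],
  [6, -0.68, 0],
  [7, -0.8, 0],
  [7.8, -0.88, 0],
  [8.3, -0.94, 0],
  [8.3, -0.94, 0],
], turn=[0, 0, 0, 0, 0, 0, 0, 0, 0, 0], grip=[1, 1, 1, 1, 1, 1, 1, 1, 1, 1])

```text
time_s: 12.6
position: [0.5363, -0.0695, 0.0971]
tcp_rot: [[0.113, 0.994, -0.0], [0.994, -0.113, 0.0], [0.0, -0.0, -1.0]]
force: [-1.8, -0.2, -1.0]
opening: 0.01
grasp_force: 0.7
```

Call:
jog_arm([
  [0.4, -0.05, 0],
  [0.7, -0.08, 0],
  [0.7, -0.08, 0],
], turn=[0, 0, 0], grip=[1, 1, 1])

```text
time_s: 12.98
position: [0.5436, -0.0705, 0.0976]
tcp_rot: [[0.113, 0.994, 0.001], [0.994, -0.113, -0.0], [-0.0, 0.001, -1.0]]
force: [-2.0, 0.9, -0.8]
opening: 0.004
grasp_force: 0.9
```

Call:
jog_arm([
  [0.3, -0.03, 0],
  [0.6, -0.07, 0],
  [0.6, -0.07, 0],
], turn=[0, 0, 0], grip=[1, 1, 1])

```text
time_s: 13.35
position: [0.5449, -0.0703, 0.0971]
tcp_rot: [[0.112, 0.994, -0.01], [0.994, -0.112, 0.002], [0.001, -0.01, -1.0]]
force: [-8.8, -0.3, 3.4]
opening: 0.005
grasp_force: 5.0
```

Call:
jog_arm([
  [0.4, -0.05, 0],
  [0.7, -0.08, 0],
  [0.7, -0.08, 0],
], turn=[0, 0, 0], grip=[1, 1, 1])

```text
time_s: 13.72
position: [0.5455, -0.0702, 0.0967]
tcp_rot: [[0.11, 0.994, -0.024], [0.994, -0.11, 0.004], [0.001, -0.024, -1.0]]
force: [-19.9, -1.4, 12.0]
opening: 0.006
grasp_force: 10.8
```

Call:
jog_arm([
  [-1.5, 0.2, 0],
  [-4, 0.5, 0.5],
  [-4, 0.5, 6],
  [-4, 0.5, 11],
  [4, 4, 11],
  [11, 8.2, 11],
  [11, 8.2, 11],
  [11, 8.2, 11],
  [11, 8.2, 11],
  [11, 8.2, 11],
], turn=[0, 0, 0, 0, 0, 0, 0, 0, 0, 0], grip=[1, 1, 1, 1, 0.7, 0.7, 0.7, 0.7, 0.7, 0.7])

```text
time_s: 14.98
position: [0.6655, 0.0094, 0.2077]
tcp_rot: [[0.114, 0.994, -0.0], [0.994, -0.114, -0.0], [-0.0, 0.0, -1.0]]
force: [-0.1, -0.7, 0.4]
opening: 0.299
grasp_force: 0.0
```

```bash
python3 - <<'E'
from rig import *
from h import *
S=capture("side")["color"];T=capture("top")["color"]
cv2.imwrite("pics/v5.png",np.hstack([cv2.resize(S[160:290,260:420],(480,390),interpolation=2),cv2.resize(T[150:240,220:290],(303,390),interpolation=2)]))
print(read_state()["position"],read_state()["opening"])
E
```

```text
[0.66562473 0.00935362 0.20785158] 0.2964187242062376
```

View pics/v5.png

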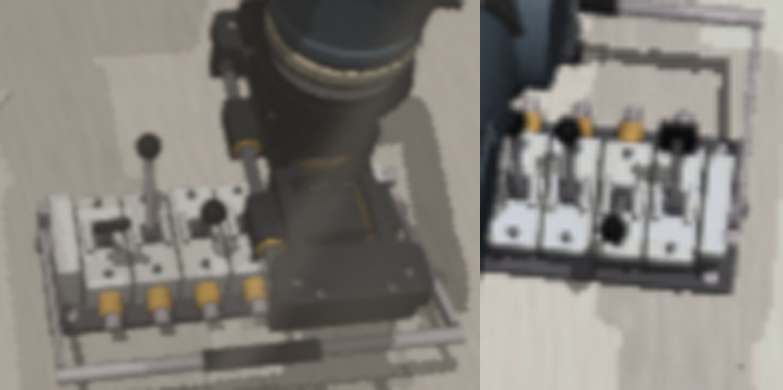

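Call:
jog_arm([
  [0, 0, -5],
  [0, 0, -9],
  [0, 0, -12],
  [0, 0, -13.8],
  [0, 0, -13.8],
  [0, 0, -13.8],
  [0, 0, -13.8],
  [0, 0, -13.8],
], turn=[0, 0, 0, 0, 0, 0, 0, 0], grip=[0.7, 0.7, 0.7, 0.7, 0.7, 1, 1, 1])

```text
time_s: 16.08
position: [0.6659, 0.0101, 0.071]
tcp_rot: [[0.112, 0.994, -0.0], [0.994, -0.112, -0.0], [-0.0, -0.0, -1.0]]
force: [-3.6, -1.5, 5.5]
opening: 0.174
grasp_force: 30.0
```

Call:
jog_arm([
  [-0.4, 0.05, 1.2],
  [-0.9, 0.1, 2.4],
  [-1.6, 0.2, 3.5],
  [-2.3, 0.3, 4.6],
  [-3.2, 0.4, 5.6],
  [-4.2, 0.5, 6.5],
  [-5.2, 0.6, 7.2],
  [-6.3, 0.7, 7.9],
  [-7.4, 0.8, 8.5],
  [-8.6, 1.0, 8.9],
  [-9.9, 1.1, 9.3],
  [-9.9, 1.1, 9.3],
], turn=[0, 0, 0, 0, 0, 0, 0, 0, 0, 0, 0, 0], grip=[1, 1, 1, 1, 1, 1, 1, 1, 1, 1, 1, 1])

```text
time_s: 17.58
position: [0.5717, 0.0206, 0.168]
tcp_rot: [[0.112, 0.994, 0.014], [0.994, -0.112, -0.002], [-0.0, 0.014, -1.0]]
force: [4.0, -1.0, 13.8]
opening: 0.172
grasp_force: 30.0
```

Call:
jog_arm([
  [0, 0, 0.3],
  [0, 0, 0.3],
  [-1, 0.11, 0.4],
  [-2, 0.23, 0.4],
  [-3, 0.34, 0.4],
  [-3.4, 0.38, 0.4],
  [-3.4, 0.38, 0.4],
], turn=[0, 0, 0, 0, 0, 0, 0], grip=[0.7, 0.7, 0.7, 0.7, 0.7, 0.7, 0.7])

```text
time_s: 18.45
position: [0.536, 0.0247, 0.1664]
tcp_rot: [[0.113, 0.994, 0.007], [0.994, -0.113, -0.0], [0.001, 0.007, -1.0]]
force: [8.3, 0.6, -5.3]
opening: 0.3
grasp_force: 4.4
```

Call:
jog_arm([
  [-0.4, 0.05, 0],
  [-0.8, 0.09, 0],
  [-0.8, 0.09, 0],
], turn=[0, 0, 0], grip=[0.7, 0.7, 0.7])

```text
time_s: 18.82
position: [0.5358, 0.0244, 0.167]
tcp_rot: [[0.114, 0.993, 0.024], [0.993, -0.114, -0.002], [0.0, 0.024, -1.0]]
force: [21.8, -0.5, -15.6]
opening: 0.307
grasp_force: 10.7
```

Call:
jog_arm([
  [0.8, -0.1, 0],
  [1.3, -0.1, 0.2],
  [1.4, -0.1, 6],
  [1.4, -0.1, 12],
  [-8, -8, 14],
  [-15, -20, 14],
  [-15, -30, 14],
  [-15, -30, 14],
  [-15, -30, 14],
  [-15, -30, 14],
], turn=[0, 0, 0, 0, 0, 0, 0, 0, 0, 0], grip=[0.7, 0.7, 0.7, 0.7, 0.7, 0.7, 0.7, 0.7, 0.7, 0.7])

```text
time_s: 20.08
position: [0.3724, -0.2747, 0.3058]
tcp_rot: [[0.115, 0.993, -0.003], [0.993, -0.115, 0.003], [0.003, -0.004, -1.0]]
force: [-0.1, 0.2, 0.2]
opening: 0.3
grasp_force: 0.0
```

```bash
python3 - <<'E'
from rig import *
from h import *
S=capture("side")["color"];T=capture("top")["color"]
cv2.imwrite("pics/v6.png",np.hstack([cv2.resize(S[170:290,120:420],(480,360))[:, :0],cv2.resize(S[160:290,255:420],(470,370),interpolation=2),cv2.resize(T[150:260,175:295],(330,370),interpolation=2)]))
print(read_state()["position"],read_state()["force"],read_state()["qvel"])
E
```

```text
Traceback (most recent call last):
ValueError: all the input array dimensions except for the concatenation axis must match exactly, but along dimension 0, the array at index 0 has size 360 and the array at index 1 has size 370
```

```bash
python3 - <<'E'
from rig import *
from h import *
S=capture("side")["color"];T=capture("top")["color"]
cv2.imwrite("pics/v6.png",np.hstack([cv2.resize(S[160:290,255:420],(470,370),interpolation=2),cv2.resize(T[150:260,175:295],(330,370),interpolation=2)]))
s=read_state();print(s["position"],s["force"],s["qvel"])
E
```

```text
[ 0.37372181 -0.27268099  0.30563498] [-0.7459427   0.39365683 -0.03273924] [ 2.00008224 -0.35690746  0.30665463  0.12848763 -0.30437786 -0.0709969 ]
```

View pics/v6.png

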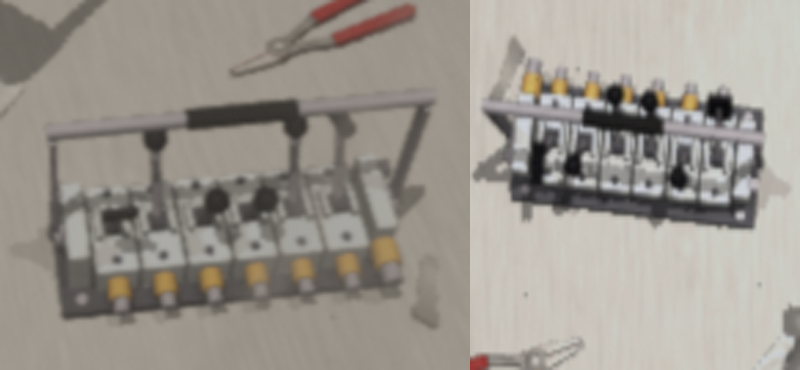

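The last picture shows the guard upright (sleeve at (243,113)), the crossbar lever to the front and the paddle lever to the back. The four balls are where they started.

```bash
python3 -c "
from rig import *
print(hand_in())"
```

```text
the job is handed in; nothing more can be done
None
```

I handed the job in at about 20 s: guard swung back, crossbar lever shut, then paddle lever opened, and guard closed again; in the last pictures the ball-knobbed levers had not moved and I saw no bystander touched, but no verdict came back.

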